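# Slide a board under the spring flap of a programming jig

### The job

The controller board lies in the guide rails of the programming jig and has to go under the jig's contact pins. With one fingertip push the long side paddle outward and keep it there, so that the spring-closed flap stays up, and with the other fingertip push the board along the rails, under the raised flap, until it is fully home against the end stop; only then let the flap down onto the board and move clear. Push only: grip and lift nothing, and leave the things lying about where they are.

Things in the scene. Friction and masses are not known exactly. Their poses are not given: they have to be found in the camera images.
- jig: Programming jig, fixed: grey base plate with two white guide rails, aluminium end stop, black flap and long aluminium paddle. Origin on the worktop under the guide's centre line. +x runs along the rails from open mouth to end stop, +y to the paddle's side, z up. In its frame (mm): base x -76..76, y -38..94, top z 10; hinge posts y 76..88, up to z 32.
- guide_mouth (a point): Start of the guide: jig x -70, y 0, z 15 mm, level with the ledges. The rails run to jig x 60. Each has a ledge 22 to 26 mm from the centre line (top z 15) that carries the board's edge and a wall 26 to 30 mm from it (top z 20). The trough between the ledges is 44 mm wide and free down to z 10.
- stop_face (a point): Middle of the end stop's face, at jig x 60, y 0, z 16 mm; the stop's top is at z 22.
- contact_flap (a joint): Angle of flap and paddle (one rigid part), rad: 0 = shut with nothing under the pins, about 0.05 = pins resting on a board, above 0.12 = pins clear of a board, 0.45 = open stop. Hinge along the jig's x at y 82, z 28 mm. A spring shuts it as soon as it is let go; pushing the paddle takes about 6 N.
- pin_tips (a point): Middle of the 8 brass pins under the flap, at the level of their tips (moves with the flap). Shut: jig x 44, y 0, z 14 mm. Pins at jig x 40 and 48, y -15 to 15; shut, they block the guide, and the board's front edge meets them at jig x 38. The flap is a black plate across the guide, jig x 22..62, y -26..87, its underside at z 25 (20 at the white pin carrier).
- paddle_edge (a point): Middle of the paddle's upper edge, a straight bead 6 mm thick, 78 mm long along the jig's x. Shut it is at jig x -41, y 64, z 54 mm, inner side y 61; the paddle leans inward from its hinge. Pushed outward (jig +y) 9 mm the flap is at about 0.3 rad, 13 mm at the stop. It can be pushed anywhere along its length, a finger may slide along it.
- finger_room (a point): Bare strip of the base between paddle-side rail and paddle, jig x -76..20, y 30..61 (61 at the bead's height, wider below); this point is its middle at jig x -41, y 45, on the base's top, z 10 mm.
- board: Green controller board, 80 (x) x 50 (y) x 2 mm, 45 g, loose in the guide with 1 mm play each side. Origin: centre of its underside, at z 15 mm on the ledges. Its +x end, with two rows of brass pads, goes under the flap. On its rear edge (40 mm behind the origin), flush with it, stands a grey terminal block 32 wide, 10 high; push its rear face. Home, against the stop, the origin is at jig x 20 mm.
- tweezers: Bystander: bent-steel tweezers lying flat, 121 x 13 x 8 mm; origin at the centre of its underside. To be left alone.
- flux_tin: Bystander: round yellow tin of flux, diameter 45, 22 mm high; origin at the centre of its underside. To be left alone.
- capacitor: Bystander: standing dark electrolytic capacitor, diameter 22, 34 mm high; origin at the centre of its underside. To be left alone.
- marker: Bystander: black felt marker lying, 116 mm long, 13 mm thick; origin at the centre of its underside. To be left alone.
- scrap_board: Bystander: scrap of a stripped circuit board lying flat, 26 x 36 x 5 mm; origin at the centre of its underside. To be left alone.
- tape_roll: Bystander: roll of black tape lying flat, diameter 55, 19 mm high; origin at the centre of its underside. To be left alone.
Mind the look-alikes: they are no part of the job. There is more than one size of the board; the one meant has the size given above.

How it is judged:
On the way, in this order (a step that is already met when the one before it is completed fails the run):
1. the flap is held up by a finger while the board is still outside it (value of joint contact_flap above 0.12 rad and contact force between the fingers and jig above 0.3 N and x of board in the frame of jig below 0 m), for 0.2 s.
2. the board is home against the end stop with the flap still held up by a finger (x of board in the frame of jig above 0.0175 m and value of joint contact_flap above 0.12 rad and contact force between the fingers and jig above 0.3 N), for 0.1 s.
At the end, for the whole second after the job is handed in: The board lies flat in the guide, within 2.5 mm of its home position against the end stop and at rest, and the flap is down with its pins on the board (0.02 to 0.09 rad) (x of board in the frame of jig above 0.0175 m and z of board in the frame of jig between 0.013 and 0.0175 m and angle between the x axis of board and the x axis of jig, either way round below 0.06 rad and value of joint contact_flap between 0.02 and 0.09 rad and linear speed of board below 0.01 m/s); the robot touches nothing.
It fails at once if the flap is let down on the board before it is home (x of board in the frame of jig between 0.001 and 0.0165 m and value of joint contact_flap below 0.075 rad).
It fails at once if the board is lifted or tipped out of the guide (z of board in the frame of jig above 0.025 m or angle between board's own z axis and vertical above 0.2 rad).
It fails at once if a bystander is moved by more than 15 mm (distance of any of tweezers, flux_tin, capacitor, marker, scrap_board, tape_roll from where it was at the start of the episode above 0.015 m).
It also fails if it takes over 40 s, if anything falls off the work surface, if the arm or the gripper's body presses on something with over 40 N, if the wrist force passes 120 N, or if a joint passes its speed limit or range.

### The arm

A 6-joint arm with a two-finger parallel gripper is mounted at the origin on a cart in front of the work surface, level with it; the furniture and walls round the work are solid. World frame = base frame: x ahead of the robot, y to its left, z up, the work surface at z = 0. Lengths are in m, angles in rad, forces in N, time in s.
With the tool pointing down it reaches from about 0.3 to 0.775 m from the base axis. Payload 14.6 kg.
Tool frame: the origin (TCP) lies midway between the tips of the shut fingers; the grasp point (between the pads) lies 19 mm behind it; z points along the fingers, y is the line along which they close (so a half turn about z gives the same grasp; the last joint's range is limited). The gripper opens to 94 mm and grips with 3 to 60 N. Pads are 16 mm wide; open, the fingers measure 119 mm over their backs; the gripper's body (75 mm by 177 mm) begins 78 mm behind the grasp point.
Start: joints at [1.167, 0.3, 1.521, -0, 1.321, -0.067], TCP at [0.182, 0.519, 0.172] pointing down, gripper open.
Joint ranges: [-3.03, 3.03], [-0.79, 2.21], [0.23, 2.52], [-1.04, 4.18], [0, 3.07], [-2.55, 2.55]. Speed limits (rad/s): [2.22, 2.22, 2.57, 3.14, 3.14, 3.14].

### API

Orientations are given as [roll, pitch, yaw] about the fixed x, y, z axes, in that order (R = Rz(yaw) Ry(pitch) Rx(roll)).
In Python, from station import ctrl gives the robot as it stands. The module is installed in compiled form; this text tells all that it offers.
- The arm moves only by the tool servo_tool, never from a script. Its argument "plan" is a list of rows, each a list of 7 numbers: the opening in per cent of the stroke, from 0 (shut) to 100 (fully open), then the shift along the tool's x, y, z in m, then the turn, a rotation vector about the tool's x, y, z in rad. A call has exactly 8 rows; each row shifts and turns the commanded pose from where the row before left it, along the tool's axes as they then stand; what a row does not reach is not made up. A row lasts 1/8 s, in which the tool goes at most 62.5 mm and 10.7 degrees, less where a joint would pass 70% of its speed; a pose out of reach is approached as far as the arm can. A call with a gripper value outside its range is refused whole. The fingers move at their own pace and stop on an object; "force" is the grip in N (left out, the last holds). Time passes only in rows, so rows that do not move let the fingers close, or fill a call up. It gives the time, the measured TCP pose, the force, the opening and the grip force at its end, in the units of the state.
- ctrl.get_obs(): the state, without advancing time (a new reading comes with each control period).
- ctrl.camera(name): name is "scene" or "side" or "wrist"; returns a dict with "pixels" (400x640x3 uint8, red, green, blue), "z_map" (400x640 float32, m along the optical axis (not along the pixel's ray), 0 where there is no reading), "mtx" (3x3 intrinsics, pixels), "pose" (4x4, takes a point from camera to world coordinates). Camera axes: x right, y up, looking along -z (the intrinsics and any distortion apply to the point x, -y, -z); pixel columns grow to the right and rows downward; lengths in m; the calibration is good to about 2 mm. A picture is of the moment at which its call begins.
- ctrl.hand_in(): hands the job in; it is judged then, once.
The state is a dict: "time_s": time; "qpos": joint angles; "joint_vel": joint speeds; "tau": joint torques, N m; "ee_pos": TCP position; "eef_rot": TCP orientation; "force": force on the tool from outside, world axes, zero at the start; "moment": the same for the moment, N m; "grip_width": finger opening in m; "grip_force": force on a finger pad.
Only numpy, scipy, OpenCV 4.12 (cv2) and the standard library are available. Lean on these libraries where they do the work, as an engineer would, in place of code of your own. Each camera call takes 0.05 s, during which the arm holds its last target. There are 200 camera calls.

## Working session

There is one attempt and no reset: what is moved stays moved. The work goes in short steps, Python scripts to look and compute and a tool call to move; the robot and the scene stay as the last step left them, time stands still between calls to the robot, and variables do not carry over. Pictures are saved under pics/ and viewed, at most 10 in all, crops included, and the job is handed in when it is done.

Besides the shell and the picture viewer there is one more tool, called after ">>>" as a command line: name --pt "numbers of a row" for each row, then --argument value for the rest. servo_tool: Moves the arm, as the interface text tells. Its arguments: {"type":"object","properties":{"plan":{"type":"array","items":{"type":"array","items":{"type":"number"}}},"force":{"type":"number"}},"required":["plan"]}

```bash
mkdir -p pics
cat > h.py <<'E'
import numpy as np,cv2
from station import ctrl
def snap(n,f):
    c=ctrl.camera(n); np.savez('pics/'+f+'.npz',**c); cv2.imwrite('pics/'+f+'.png',c['pixels'][:,:,::-1]); return c
def world(c,u,v,z=None):
    # z None: use depth ; else intersect plane z
    K=c['mtx'];r=np.array([(u-K[0,2])/K[0,0],-(v-K[1,2])/K[1,1],-1.]);P=c['pose']
    if z is None:
        d=np.median(c['z_map'][int(v)-1:int(v)+2,int(u)-1:int(u)+2]); return P[:3,:3]@(r*d)+P[:3,3]
    w=P[:3,:3]@r; return P[:3,3]+w*(z-P[2,3])/w[2]
E
python3 - <<'E'
from h import *
a=snap('scene','s1');b=snap('side','d1')
for c in(a,b): print(c['mtx'],c['pose'].round(3))
o=ctrl.get_obs();print(o)
E
```

```text
[[450.93749544   0.         317.18344479]
 [  0.         450.93749544 203.94137568]
 [  0.           0.           1.        ]] [[ 0.722  0.527 -0.45   0.171]
 [-0.692  0.531 -0.489 -0.404]
 [-0.019  0.664  0.747  0.724]
 [ 0.     0.     0.     1.   ]]
[[486.4770496    0.         309.47205845]
 [  0.         486.4770496  193.09365811]
 [  0.           0.           1.        ]] [[ 0.962  0.149 -0.23   0.314]
 [-0.274  0.579 -0.768 -0.752]
 [ 0.019  0.801  0.598  0.641]
 [ 0.     0.     0.     1.   ]]
{'time_s': 0.1, 'qpos': array([ 1.16739042e+00,  3.00417382e-01,  1.52145904e+00,  3.42129367e-05,
        1.32069400e+00, -6.65902641e-02]), 'joint_vel': array([-0.00300764, -0.00243454, -0.00041795,  0.00022262, -0.00218344,
       -0.00074305]), 'tau': array([ 2.08671430e-03, -5.32648766e+01, -3.53277862e+01,  7.09647755e-02,
        2.35229154e-02, -9.40340601e-05]), 'ee_pos': array([0.18165922, 0.51887851, 0.17186744]), 'eef_rot': array([-3.14061925e+00, -9.81286793e-05,  2.80476847e+00]), 'force': array([-0.31604213,  0.69997802,  0.36851741]), 'moment': array([ 0.01195889, -0.03224765,  0.01091202]), 'grip_force': 0.0, 'grip_width': 0.09352966731486217}
```

View pics/s1.png

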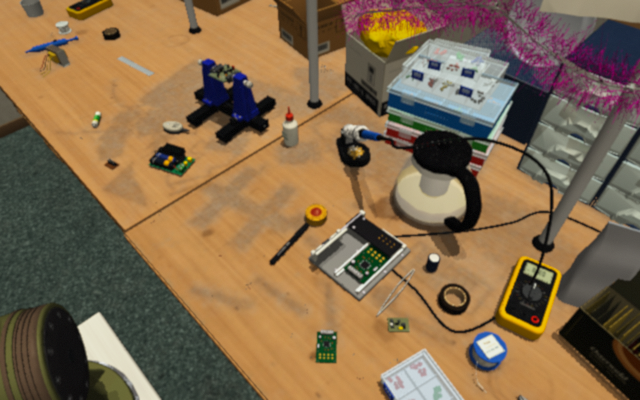

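View pics/d1.png

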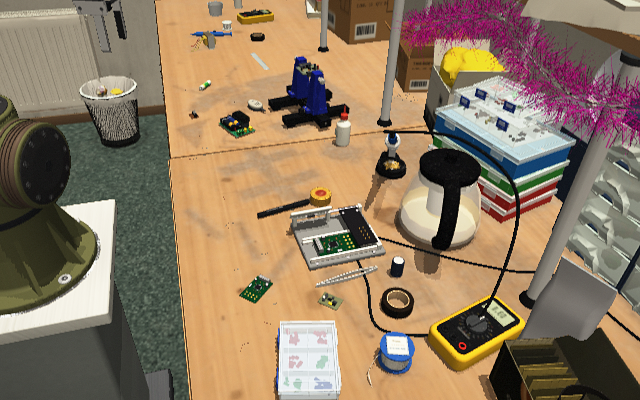

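The scene view shows the jig at about (360,255), with a green board in it at (370,262). A loose green board lies at (326,346). In the side view these are at (337,237) and (256,288). The board meant is the one in the rails, so I'll confirm that in an enlarged crop.

Run:
```python
from h import *
a=cv2.imread('pics/s1.png')[200:310,300:420];b=cv2.imread('pics/d1.png')[190:280,280:395]
cv2.imwrite('pics/c1.png',cv2.resize(a,(720,660),interpolation=cv2.INTER_CUBIC)[:600])
cv2.imwrite('pics/c2.png',cv2.resize(b,None,fx=6.5,fy=6.5,interpolation=cv2.INTER_CUBIC))
```

```text
(no output)
```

View pics/c1.png

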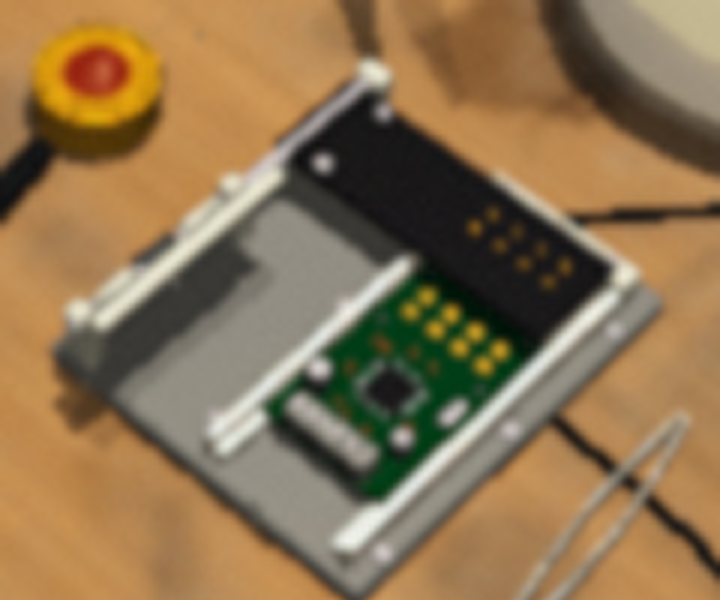

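View pics/c2.png

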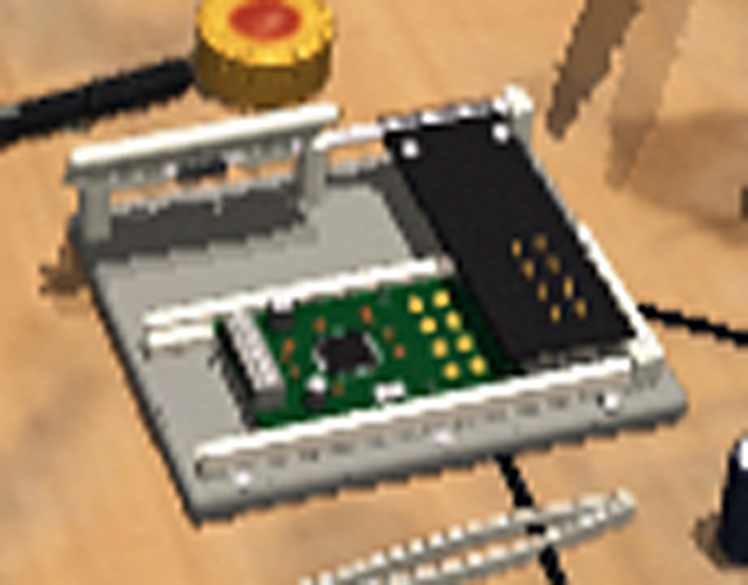

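```bash
cat > fit.py <<'E'
from h import *
from scipy.optimize import least_squares
a=np.load('pics/s1.npz');b=np.load('pics/d1.npz')
A=[((215,430),(-70,28,20)),((348,540),(-70,-28,20)),((95,322),(-80,64,54)),((285,178),(-2,64,54)),((352,592),(-76,-38,10)),((660,300),(76,-38,10)),((60,350),(-76,94,10))]
B=[((148,318),(-70,28,20)),((203,450),(-70,-28,20)),((72,160),(-80,64,54)),((335,110),(-2,64,54)),((195,500),(-76,-38,10)),((685,398),(76,-38,10))]
def proj(c,p):
    q=(p-c['pose'][:3,3])@c['pose'][:3,:3];K=c['mtx'];return np.array([K[0,2]+K[0,0]*q[0]/-q[2],K[1,2]-K[1,1]*q[1]/-q[2]])
def J(x,p):
    s,k=np.sin(x[2]),np.cos(x[2]);p=np.array(p)/1e3;return np.array([x[0]+k*p[0]-s*p[1],x[1]+s*p[0]+k*p[1],p[2]])
obs=[(a,np.array(u)/6+[300,200],p) for u,p in A]+[(b,np.array(u)/6.5+[280,190],p) for u,p in B]
if __name__=='__main__':
    f=lambda x:np.concatenate([proj(c,J(x,p))-u for c,u,p in obs])
    g=world(a,360,260,.015)
    for y0 in(0,1.5,-1.5,):
        r=least_squares(f,[g[0],g[1],y0],loss='soft_l1');print(r.x,r.cost)
        if r.cost<60: x=r.x;print(f(x).reshape(-1,2).round(1))
    inv=lambda w:(np.array([[np.cos(x[2]),np.sin(x[2])],[-np.sin(x[2]),np.cos(x[2])]])@(w[:2]-x[:2])*1e3).round(1)
    for c,s,o,l in((a,6,[300,200],[(285,408),(362,465)]),(b,6.5,[280,190],[(225,318),(262,400)])):
        for u in l: print('block',inv(world(c,*(np.array(u)/s+o),.027)))
    # bystander tops: rough jig-frame position
    for n,u,z in(('tape',(453,298),.019),('cap',(433,257),.034),('tin',(316,211),.022),('mark',(274,262),.01),('tweez',(410,273),.005),('tweez2',(380,313),.005),('scrap',(398,325),.005),('pot',(420,225),.0)):
        w=world(a,*u,z);print(n,w.round(3),inv(w))
E
python3 fit.py
```

```text
[ 0.57183496 -0.11540208  0.01960637] 10.24211128060076
[[-0.5  1.2]
 [ 0.2  1.5]
 [ 1.5  0.4]
 [-1.   0.1]
 [ 1.2  1.3]
 [ 2.1  0.1]
 [-1.8 -1.2]
 [-0.2 -0.9]
 [ 0.  -1.2]
 [ 1.3 -1.1]
 [-0.5 -0.2]
 [-0.4 -0.5]
 [ 1.4 -0.7]]
[ 0.57183496 -0.11540208  0.01960637] 10.242111280600854
[[-0.5  1.2]
 [ 0.2  1.5]
 [ 1.5  0.4]
 [-1.   0.1]
 [ 1.2  1.3]
 [ 2.1  0.1]
 [-1.8 -1.2]
 [-0.2 -0.9]
 [ 0.  -1.2]
 [ 1.3 -1.1]
 [-0.5 -0.2]
 [-0.4 -0.5]
 [ 1.4 -0.7]]
[ 0.57183496 -0.11540208  0.01960636] 10.242111280600824
[[-0.5  1.2]
 [ 0.2  1.5]
 [ 1.5  0.4]
 [-1.   0.1]
 [ 1.2  1.3]
 [ 2.1  0.1]
 [-1.8 -1.2]
 [-0.2 -0.9]
 [ 0.  -1.2]
 [ 1.3 -1.1]
 [-0.5 -0.2]
 [-0.4 -0.5]
 [ 1.4 -0.7]]
block [-50.2  16.2]
block [-49.  -14.1]
block [-51.1  12.1]
block [-51.4 -23.3]
tape [ 0.612 -0.27   0.019] [  37.  -154.9]
cap [ 0.648 -0.197  0.034] [ 74.1 -83.1]
tin [0.579 0.043 0.022] [  9.8 158.7]
mark [0.44  0.015 0.01 ] [-129.3  132.7]
tweez [ 0.608 -0.18   0.005] [ 34.5 -65.5]
tweez2 [ 0.505 -0.195  0.005] [-68.2 -78.5]
scrap [ 0.51  -0.232  0.005] [ -64.1 -115. ]
pot [ 0.717 -0.12   0.   ] [144.8  -7.8]
```

The view confirms it: the jig holds an 80×50 board with its grey terminal block at the rear, at c1 (330,430), and the pads facing the flap. The loose board at (326,346) is a look-alike. The jig is at about (0.572, -0.115), yaw 0.02, and the board's origin is at jig x of about -10. Next I'll check that the path is clear.

Run:
```python
from h import *
p0,p1=np.array([.182,.519]),np.array([.505,-.085])
for f in('s1','d1'):
    c=np.load(f'pics/{f}.npz');d=c['z_map'];v,u=np.nonzero(d>0);z=d[v,u];K=c['mtx']
    w=np.c_[(u-K[0,2])/K[0,0]*z,-(v-K[1,2])/K[1,1]*z,-z]@c['pose'][:3,:3].T+c['pose'][:3,3]
    t=np.clip((w[:,:2]-p0)@(p1-p0)/((p1-p0)@(p1-p0)),0,1);dist=np.linalg.norm(w[:,:2]-p0-t[:,None]*(p1-p0),axis=1)
    for k in range(10):
        m=(t>=k/10)&(t<=(k+1)/10)&(dist<.14)&(w[:,2]<.5)
        print(k,w[m].round(2)[w[m,2].argmax()] if m.any() else None,end=' ')
    print()
```

```text
0 [0.29 0.57 0.01] 1 [0.35 0.5  0.02] 2 [0.33 0.41 0.01] 3 [0.35 0.31 0.01] 4 [0.33 0.25 0.01] 5 [0.47 0.27 0.01] 6 [0.44 0.17 0.01] 7 [0.38 0.03 0.01] 8 [0.56 0.03 0.03] 9 [ 0.64 -0.09  0.24] 
0 [0.16 0.43 0.34] 1 [0.17 0.43 0.34] 2 [0.29 0.36 0.  ] 3 [0.41 0.38 0.  ] 4 [0.37 0.26 0.  ] 5 [0.27 0.11 0.  ] 6 [0.3  0.07 0.  ] 7 [0.49 0.08 0.  ] 8 [0.57 0.04 0.02] 9 [ 0.64 -0.1   0.24]
```

>>> servo_tool --pt "21 0 0 0 0 0 -0.178" --pt "21 0 0 0 0 0 -0.178" --pt "21 0 0 0 0 0 0" --pt "21 0 0 0 0 0 0" --pt "21 0 0 0 0 0 0" --pt "21 0 0 0 0 0 0" --pt "21 0 0 0 0 0 0" --pt "21 0 0 0 0 0 0" --force 40

```text
time_s: 1.1
ee_pos: [0.1818, 0.5191, 0.1723]
eef_rot: [-3.142, -0.0, -3.123]
force: [-0.5, 0.6, -1.0]
grip_width: 0.0206
grip_force: 0.0
```

>>> servo_tool --pt "21 -0.024 -0.05 0 0 0 0" --pt "21 -0.024 -0.05 0 0 0 0" --pt "21 -0.024 -0.05 0 0 0 0" --pt "21 -0.024 -0.05 0 0 0 0" --pt "21 -0.024 -0.05 0 0 0 0" --pt "21 -0.024 -0.05 0 0 0 0" --pt "21 -0.024 -0.05 0 0 0 0" --pt "21 -0.024 -0.05 0 0 0 0"

```text
time_s: 2.1
ee_pos: [0.382, 0.1212, 0.1727]
eef_rot: [3.141, 0.001, -3.122]
force: [0.9, 0.3, -0.3]
grip_width: 0.0195
grip_force: 0.0
```

>>> servo_tool --pt "21 -0.024 -0.05 0 0 0 0" --pt "21 -0.024 -0.05 0 0 0 0" --pt "21 -0.024 -0.05 0 0 0 0" --pt "21 -0.024 -0.05 0 0 0 0" --pt "21 -0.015 -0.01 0.03 0 0 0" --pt "21 0 0 0.04 0 0 0" --pt "21 0 0 0 0 0 0" --pt "21 0 0 0 0 0 0"

```text
time_s: 3.1
ee_pos: [0.497, -0.085, 0.1039]
eef_rot: [-3.141, 0.002, -3.122]
force: [0.5, 0.5, -0.6]
grip_width: 0.0197
grip_force: 0.0
```

Run:
```python
from h import *
a=snap('wrist','w1');b=snap('side','d2');s=snap('scene','s2')
cv2.imwrite('pics/c3.png',np.hstack([cv2.resize(a['pixels'],(480,300)),cv2.resize(b['pixels'][160:285,250:410],(320,250)).__class__ and cv2.resize(b['pixels'][110:290,245:437],(320,300))])[:,:,::-1])
print(ctrl.get_obs()['ee_pos'],ctrl.get_obs()['eef_rot'],a['pose'].round(3))
```

```text
[ 0.49712084 -0.08498158  0.10397241] [-3.14092359e+00  2.47587121e-03 -3.12209323e+00] [[-0.02  -0.96  -0.28   0.416]
 [ 1.    -0.019 -0.005 -0.087]
 [-0.    -0.28   0.96   0.317]
 [ 0.     0.     0.     1.   ]]
```

View pics/c3.png

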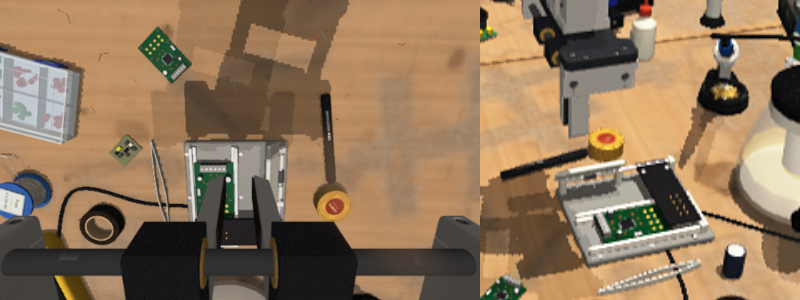

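The wrist view, shown at 0.75 scale, has the jig at (235,180) with the fingers above it. The board is at (213,185), its block towards the mouth. I'll enlarge this view to refine the jig pose.

Run:
```python
import cv2
cv2.imwrite('pics/c4.png',cv2.resize(cv2.imread('pics/w1.png')[180:300,235:395],(800,600),interpolation=cv2.INTER_CUBIC))
```

```text
(no output)
```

View pics/c4.png

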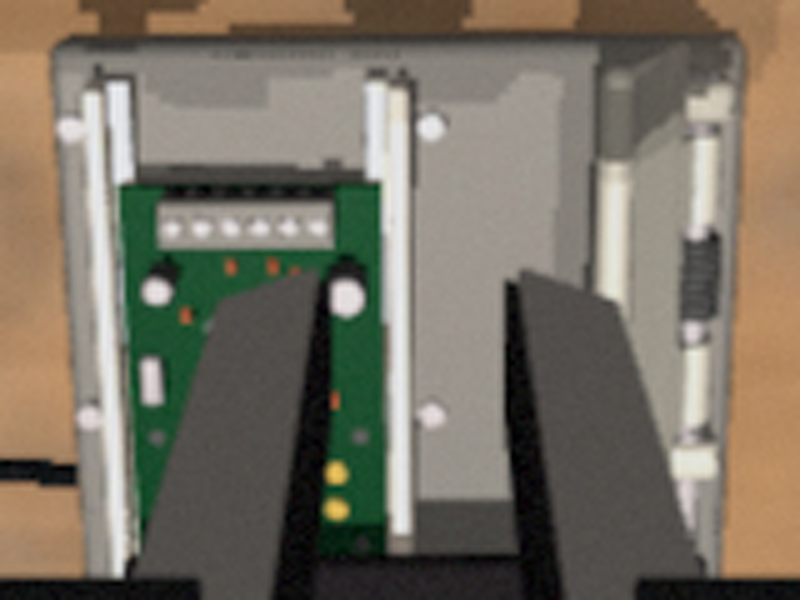

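Run:
```python
from h import *
from fit import J,proj,obs,least_squares
w=np.load('pics/w1.npz')
W=[((93,90),(-70,-28,20)),((400,90),(-70,28,20)),((55,45),(-76,-38,10)),((745,40),(-76,94,10)),((618,72),(-80,64,54))]
px=lambda u:np.array(u)/5+[235,180]
ow=[(w,px(u),p) for u,p in W]
for O in (ow,obs+ow+ow):
    f=lambda x:np.concatenate([proj(c,J(x,p))-u for c,u,p in O])
    x=least_squares(f,[.572,-.115,.02],loss='soft_l1').x;print(x,f(x).reshape(-1,2)[-5:].round(1).tolist())
    inv=lambda q:(np.array([[np.cos(x[2]),np.sin(x[2])],[-np.sin(x[2]),np.cos(x[2])]])@(q[:2]-x[:2])*1e3).round(1)
    for u,z in(((122,184),.017),((380,184),.017),((158,202),.027),((332,202),.027),((600,200),.054),((320,275),.104),((520,275),.104)): print(u,inv(world(w,*px(u),z)))
    print('tcp',inv(ctrl.get_obs()['ee_pos']))
```

```text
[ 0.57045523 -0.11401891  0.0317045 ] [[0.1, 0.0], [-0.2, -0.7], [-1.4, 0.1], [1.2, -0.5], [0.1, 1.9]]
(122, 184) [-50.8 -24.4]
(380, 184) [-50.2  24.1]
(158, 202) [-50.7 -16.2]
(332, 202) [-50.3  15.5]
(600, 200) [-59.7  61.4]
(320, 275) [-67.3  18. ]
(520, 275) [-67.   45.1]
tcp [-72.4  31.3]
[ 0.57067324 -0.1143579   0.02862334] [[-0.1, 0.2], [-0.3, -0.4], [-1.6, 0.2], [1.1, -0.0], [-0.0, 2.4]]
(122, 184) [-50.9 -24.2]
(380, 184) [-50.5  24.3]
(158, 202) [-50.8 -16. ]
(332, 202) [-50.5  15.7]
(600, 200) [-60.1  61.5]
(320, 275) [-67.6  18.2]
(520, 275) [-67.3  45.3]
tcp [-72.7  31.5]
```

The board's rear face is at jig x -50.5 and the TCP is at (-72.6, 31.4). I'll descend with about 24 mm opening so the fingers straddle the rail.

>>> servo_tool --pt "25.5 0 0 0 0 0 0" --pt "25.5 0 0 0 0 0 0" --pt "25.5 0 0 0.03 0 0 0" --pt "25.5 0 0 0.03 0 0 0" --pt "25.5 0 0 0.02 0 0 0" --pt "25.5 0 0 0.008 0 0 0" --pt "25.5 0 0 0 0 0 0" --pt "25.5 0 0 0 0 0 0"

```text
time_s: 4.25
ee_pos: [0.4969, -0.0851, 0.0152]
eef_rot: [-3.141, 0.001, -3.122]
force: [0.1, -0.5, 0.1]
grip_width: 0.024
grip_force: 0.0
```

>>> servo_tool --pt "35 0 0 0 0 0 0" --pt "45 0 0 0 0 0 0" --pt "50 0 0 0 0 0 0" --pt "55 0 0 0 0 0 0" --pt "58 0 0 0 0 0 0" --pt "58 0 0 0 0 0 0" --pt "58 0 0 0 0 0 0" --pt "58 0 0 0 0 0 0"

```text
time_s: 5.25
ee_pos: [0.4971, -0.0879, 0.017]
eef_rot: [-3.137, 0.002, -3.122]
force: [-14.5, -21.9, 30.9]
grip_width: 0.0542
grip_force: 18.6
```

Run:
```python
from h import *
b=snap('side','d3');s=snap('scene','s3')
cv2.imwrite('pics/c5.png',np.hstack([cv2.resize(s['pixels'][180:310,290:420],(400,400)),cv2.resize(b['pixels'][160:280,275:395],(400,400))])[:,:,::-1])
o=ctrl.get_obs();print(o['ee_pos'],o['force'],o['moment'],o['grip_width'],o['grip_force'])
```

```text
[ 0.49706232 -0.08792302  0.01702941] [-14.92405129 -21.64548428  31.69806274] [-3.06845322  2.84743519  0.52005266] 0.05439017817941375 18.556382060050964
```

View pics/c5.png

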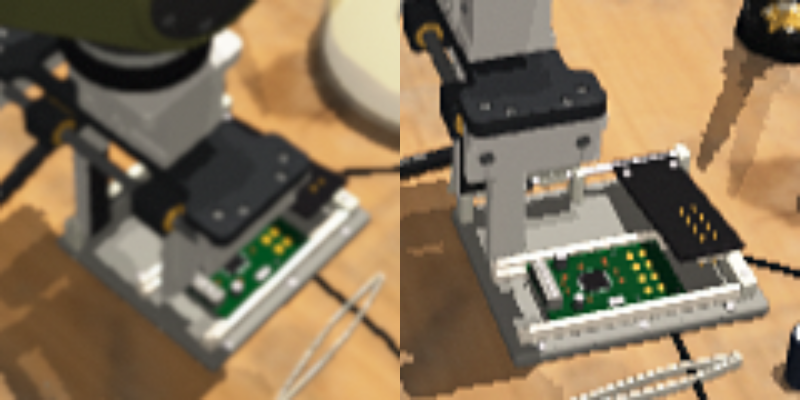

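The flap is up and the board hasn't moved yet, but the force is high (about 40 N), so the paddle is probably at its stop. I'll ease the opening.

>>> servo_tool --pt "56 0 0 0 0 0 0" --pt "54 0 0 0 0 0 0" --pt "53 0 0 0 0 0 0" --pt "53 0 0 0 0 0 0" --pt "53 0 0 0 0 0 0" --pt "53 0 0 0 0 0 0" --pt "53 0 0 0 0 0 0" --pt "53 0 0 0 0 0 0"

```text
time_s: 6.35
ee_pos: [0.4969, -0.0873, 0.0163]
eef_rot: [-3.138, 0.002, -3.122]
force: [-10.3, -16.8, 21.0]
grip_width: 0.0496
grip_force: 13.7
```

Run:
```python
from h import *
from fit import J
b=snap('side','d4')
o=ctrl.get_obs();print(o['ee_pos'],o['force'],o['moment'],o['grip_width'],o['grip_force'])
# flap angle from depth: fit plane to points over flap region in jig frame
x=[.5707,-.1143,.0286];R=np.array([[np.cos(x[2]),np.sin(x[2])],[-np.sin(x[2]),np.cos(x[2])]])
for f in('d1','d3','d4'):
    c=np.load(f'pics/{f}.npz');K=c['mtx'];d=c['z_map'];v,u=np.nonzero(d>0);z=d[v,u]
    w=np.c_[(u-K[0,2])/K[0,0]*z,-(v-K[1,2])/K[1,1]*z,-z]@c['pose'][:3,:3].T+c['pose'][:3,3]
    j=(w[:,:2]-x[:2])@R.T*1e3;zz=w[:,2]*1e3
    m=(j[:,0]>28)&(j[:,0]<54)&(j[:,1]>-10)&(j[:,1]<60)&(zz>24)&(zz<90)
    p=np.polyfit(j[m,1],zz[m],1);print(f,m.sum(),'angle',-np.arctan(p[0]).round(3))
    print([(k,np.median(zz[m&(abs(j[:,1]-k)<5)]).round(1)) for k in(-5,20,50)])
```

```text
[ 0.49695028 -0.08733187  0.01630087] [ -9.5401103  -17.42930019  20.60659189] [-2.54706067  1.91332599  0.40038321] 0.04993849479652397 13.66830199956894
d1 314 angle 0.007
[(-5, np.float64(29.3)), (20, np.float64(29.3)), (50, np.float64(28.9))]
d3 262 angle 0.163
[(-5, np.float64(43.1)), (20, np.float64(39.1)), (50, np.float64(34.1))]
d4 275 angle 0.105
[(-5, np.float64(38.3)), (20, np.float64(35.7)), (50, np.float64(32.6))]
```

Run:
```python
from h import *
b=np.load('pics/d4.npz');s=snap('scene','s4')
cv2.imwrite('pics/c6.png',np.hstack([cv2.resize(s['pixels'][180:290,290:400],(400,400),interpolation=cv2.INTER_CUBIC),cv2.resize(b['pixels'][155:255,275:375],(400,400),interpolation=cv2.INTER_CUBIC)])[:,:,::-1])
x=[.5707,-.1143,.0286];R=np.array([[np.cos(x[2]),np.sin(x[2])],[-np.sin(x[2]),np.cos(x[2])]])
for c in(b,s):
    K=c['mtx'];d=c['z_map'];v,u=np.nonzero(d>0);z=d[v,u]
    w=np.c_[(u-K[0,2])/K[0,0]*z,-(v-K[1,2])/K[1,1]*z,-z]@c['pose'][:3,:3].T+c['pose'][:3,3]
    j=(w[:,:2]-x[:2])@R.T*1e3;zz=w[:,2]*1e3
    for h in range(20,125,6):
        m=(abs(zz-h)<3)&(j[:,0]>-110)&(j[:,0]<-10)&(j[:,1]>-30)&(j[:,1]<19)
        if m.any(): print(h,m.sum(),'x',np.percentile(j[m,0],[3,97]).round(),'y',np.percentile(j[m,1],[3,97]).round())
    print()
```

```text
20 153 x [-59. -11.] y [-29.  17.]
26 87 x [-51. -32.] y [-19.  17.]
50 4 x [-82. -72.] y [-3. -0.]
56 6 x [-82. -66.] y [-8. -1.]
62 30 x [-83. -65.] y [-11.  -1.]
68 33 x [-83. -65.] y [-11.  -2.]
74 28 x [-83. -65.] y [-11.  -2.]
80 30 x [-83. -65.] y [-11.  -2.]
86 34 x [-83. -65.] y [-11.   0.]
92 31 x [-83. -66.] y [-11.   0.]
98 32 x [-83. -65.] y [-10.  -1.]
104 29 x [-83. -65.] y [-11.  -6.]
110 16 x [-81. -66.] y [-11.  -8.]

20 302 x [-65. -11.] y [-29.   2.]
26 75 x [-52. -12.] y [-28.   9.]
32 27 x [-49. -32.] y [-15.  18.]
56 5 x [-81. -81.] y [-1.  3.]
62 16 x [-81. -64.] y [-6.  4.]
68 26 x [-82. -65.] y [-7.  4.]
74 24 x [-82. -64.] y [-7.  4.]
80 21 x [-82. -64.] y [-7.  4.]
86 24 x [-81. -66.] y [-7.  4.]
92 26 x [-81. -63.] y [-7.  4.]
98 18 x [-81. -66.] y [-7.  5.]
104 25 x [-82. -70.] y [-7.  5.]
110 16 x [-82. -73.] y [-7.  2.]
116 11 x [-82. -76.] y [-7. -0.]
122 6 x [-82. -79.] y [-7. -2.]
```

View pics/c6.png

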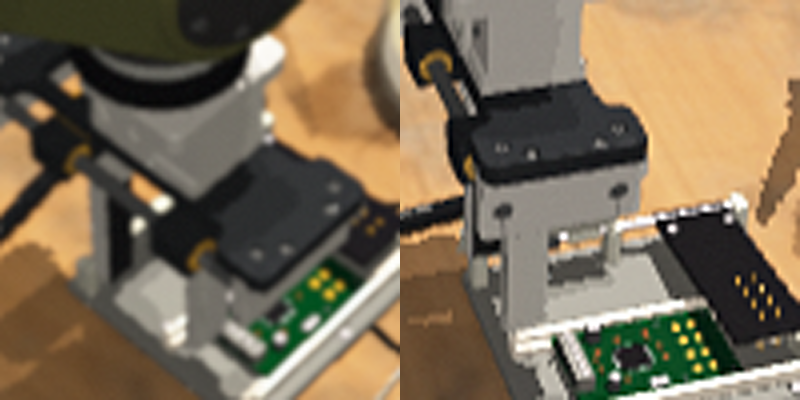

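Run:
```python
from h import *
from fit import proj,J
x=[.5707,-.1143,.0286]
w=np.load('pics/w1.npz');t=np.array([.4971,-.0850,.1040])
for dy in(-22.5,-10,10,22.5):
  print('w1',dy,proj(w,t+[0,dy/1e3,0]).round(),'in c4',((proj(w,t+[0,dy/1e3,0])-[235,180])*5).round(), '50mm up',((proj(w,t+[0,dy/1e3,.05])-[235,180])*5).round())
w0=w;zz=w['z_map'];P=w['pose']
for u in((292,240),(283,250),(280,270),(345,240),(355,260),(365,280)): print(u,zz[u[1],u[0]],(world(w,*u)*1e3).round())
b=np.load('pics/d4.npz');
for y in(-8,5):
  for z in(15,30,50,70):
    for xx in(-81,-65): print(y,z,xx,'c6',((proj(b,J(x,(xx,y,z)))-[275,155])*4+[400,0]).round())
```

```text
w1 -22.5 [285. 227.] in c4 [251. 236.] 50mm up [206. 403.]
w1 -10 [304. 227.] in c4 [343. 237.] 50mm up [324. 405.]
w1 10 [333. 228.] in c4 [492. 240.] 50mm up [512. 409.]
w1 22.5 [352. 228.] in c4 [585. 242.] 50mm up [630. 411.]
(292, 240) 0.18240233 [ 488. -100.  148.]
(283, 250) 0.17088181 [ 488. -103.  160.]
(280, 270) 0.14976653 [ 488. -102.  181.]
(345, 240) 0.1832145 [487. -71. 147.]
(355, 260) 0.15943629 [487. -68. 172.]
(365, 280) 0.14170575 [487. -66. 190.]
-8 15 -81 c6 [507. 395.]
-8 15 -65 c6 [540. 388.]
-8 30 -81 c6 [507. 371.]
-8 30 -65 c6 [540. 364.]
-8 50 -81 c6 [507. 339.]
-8 50 -65 c6 [541. 332.]
-8 70 -81 c6 [508. 305.]
-8 70 -65 c6 [542. 298.]
5 15 -81 c6 [499. 376.]
5 15 -65 c6 [531. 370.]
5 30 -81 c6 [499. 353.]
5 30 -65 c6 [532. 346.]
5 50 -81 c6 [499. 320.]
5 50 -65 c6 [533. 313.]
5 70 -81 c6 [499. 287.]
5 70 -65 c6 [533. 280.]
```

Finding: the images and depth from all cameras put the finger ends roughly 35 mm above the reported TCP height. So finger A met the bead only with its tip edge, which explains the upward force. I'll close to release, then probe downward a few mm at a time.

>>> servo_tool --pt "45 0 0 0 0 0 0" --pt "35 0 0 0 0 0 0" --pt "25.5 0 0 0 0 0 0" --pt "25.5 0 0 0 0 0 0" --pt "25.5 0 0 0 0 0 0" --pt "25.5 0 0 0.003 0 0 0" --pt "25.5 0 0 0.004 0 0 0" --pt "25.5 0 0 0 0 0 0"

```text
time_s: 7.45
ee_pos: [0.4961, -0.0849, 0.0069]
eef_rot: [3.141, -0.001, -3.122]
force: [0.7, -0.1, -0.2]
grip_width: 0.0241
grip_force: 0.0
```

There's no contact at z 0.007, which is below the base's top, so the tips really are higher. I'll continue down.

>>> servo_tool --pt "25.5 0 0 0.003 0 0 0" --pt "25.5 0 0 0.003 0 0 0" --pt "25.5 0 0 0.002 0 0 0" --pt "25.5 0 0 0.002 0 0 0" --pt "25.5 0 0 0.001 0 0 0" --pt "25.5 0 0 0.001 0 0 0" --pt "25.5 0 0 0 0 0 0" --pt "25.5 0 0 0 0 0 0"

```text
time_s: 8.45
ee_pos: [0.4965, -0.085, -0.0046]
eef_rot: [-3.142, 0.0, -3.122]
force: [1.1, 0.3, -0.1]
grip_width: 0.0241
grip_force: 0.0
```

Run:
```python
from h import *
x=[.5707,-.1143,.0286];R=np.array([[np.cos(x[2]),np.sin(x[2])],[-np.sin(x[2]),np.cos(x[2])]])
o=ctrl.get_obs();print(o['ee_pos'],o['force'],R@(o['ee_pos'][:2]-x[:2]))
for n in('side','wrist','scene'):
    c=snap(n,'x1'+n);K=c['mtx'];d=c['z_map'];v,u=np.nonzero(d>0);z=d[v,u]
    w=np.c_[(u-K[0,2])/K[0,0]*z,-(v-K[1,2])/K[1,1]*z,-z]@c['pose'][:3,:3].T+c['pose'][:3,3]
    j=(w[:,:2]-x[:2])@R.T*1e3;zz=w[:,2]*1e3
    print(n)
    for h in range(14,100,6):
        m=(abs(zz-h)<3)&(j[:,0]>-95)&(j[:,0]<-53)&(j[:,1]>-10)&(j[:,1]<24)
        if m.any(): print(h,m.sum(),'x',np.percentile(j[m,0],[3,97]).round(),'y',np.percentile(j[m,1],[3,97]).round())
```

```text
[ 0.49645264 -0.08499999 -0.00457867] [ 1.08130638  0.25384045 -0.09873211] [-0.07337913  0.03141121]
side
14 36 x [-75. -54.] y [-9. 24.]
20 5 x [-69. -55.] y [21. 24.]
26 1 x [-78. -78.] y [15. 15.]
32 2 x [-82. -69.] y [10. 13.]
38 19 x [-83. -65.] y [ 6. 11.]
44 26 x [-83. -65.] y [ 4. 10.]
50 30 x [-83. -65.] y [ 4. 10.]
56 27 x [-83. -65.] y [ 4. 10.]
62 29 x [-83. -65.] y [ 4. 11.]
68 23 x [-83. -65.] y [ 4. 11.]
74 23 x [-83. -67.] y [4. 7.]
wrist
14 466 x [-74. -54.] y [-9. 24.]
20 4 x [-68. -57.] y [22. 23.]
32 41 x [-83. -79.] y [13. 19.]
38 114 x [-83. -67.] y [ 8. 19.]
44 130 x [-83. -69.] y [ 8. 19.]
50 146 x [-83. -71.] y [ 8. 19.]
56 149 x [-83. -67.] y [ 8. 19.]
62 173 x [-83. -68.] y [ 8. 19.]
68 206 x [-83. -68.] y [ 8. 19.]
74 211 x [-83. -68.] y [ 8. 19.]
80 248 x [-83. -68.] y [ 8. 19.]
86 289 x [-83. -69.] y [ 8. 19.]
92 282 x [-83. -68.] y [ 8. 19.]
98 315 x [-83. -71.] y [13. 19.]
scene
14 143 x [-74. -54.] y [-9. 21.]
32 4 x [-81. -78.] y [18. 22.]
38 6 x [-82. -64.] y [ 9. 16.]
44 19 x [-82. -65.] y [ 8. 17.]
50 20 x [-81. -64.] y [ 8. 17.]
56 21 x [-81. -65.] y [ 8. 18.]
62 20 x [-81. -66.] y [ 8. 18.]
68 20 x [-82. -65.] y [ 8. 17.]
74 21 x [-81. -65.] y [ 8. 18.]
80 19 x [-82. -70.] y [ 7. 16.]
86 16 x [-82. -74.] y [ 8. 18.]
92 19 x [-82. -63.] y [ 8. 15.]
98 10 x [-82. -65.] y [ 8. 15.]
```

The finger tips end at about TCP + 34 mm, and each finger spans ±8.5 mm in x. I'll descend 16 mm further, putting the tips at about z 14, then open.

>>> servo_tool --pt "25.5 0 0 0.004 0 0 0" --pt "25.5 0 0 0.004 0 0 0" --pt "25.5 0 0 0.003 0 0 0" --pt "25.5 0 0 0.002 0 0 0" --pt "25.5 0 0 0.001 0 0 0" --pt "25.5 0 0 0.001 0 0 0" --pt "25.5 0 0 0 0 0 0" --pt "25.5 0 0 0 0 0 0"

```text
time_s: 9.6
ee_pos: [0.4965, -0.085, -0.0196]
eef_rot: [-3.142, 0.0, -3.122]
force: [-0.5, -0.3, -0.2]
grip_width: 0.0235
grip_force: 0.0
```

>>> servo_tool --pt "34 0 0 0 0 0 0" --pt "42 0 0 0 0 0 0" --pt "48 0 0 0 0 0 0" --pt "52 0 0 0 0 0 0" --pt "55 0 0 0 0 0 0" --pt "55 0 0 0 0 0 0" --pt "55 0 0 0 0 0 0" --pt "55 0 0 0 0 0 0"

```text
time_s: 10.6
ee_pos: [0.4971, -0.0861, -0.0188]
eef_rot: [-3.14, 0.002, -3.123]
force: [-1.4, -8.7, 7.5]
grip_width: 0.0516
grip_force: 4.6
```

```bash
cat > chk.py <<'E'
from h import *
import sys
x=[.5707,-.1143,.0286];R=np.array([[np.cos(x[2]),np.sin(x[2])],[-np.sin(x[2]),np.cos(x[2])]])
o=ctrl.get_obs();print(o['time_s'],o['ee_pos'],o['force'],o['grip_width'],o['grip_force'],R@(o['ee_pos'][:2]-x[:2]))
for n in('side','scene','wrist'):
    c=snap(n,sys.argv[1]+n);K=c['mtx'];d=c['z_map'];v,u=np.nonzero(d>0);z=d[v,u]
    w=np.c_[(u-K[0,2])/K[0,0]*z,-(v-K[1,2])/K[1,1]*z,-z]@c['pose'][:3,:3].T+c['pose'][:3,3]
    j=(w[:,:2]-x[:2])@R.T*1e3;zz=w[:,2]*1e3
    m=(j[:,0]>28)&(j[:,0]<54)&(j[:,1]>-10)&(j[:,1]<60)&(zz>22)&(zz<75)
    if m.sum()>30: print(n,'flap',-np.arctan(np.polyfit(j[m,1],zz[m],1)[0]).round(3),m.sum())
    g=c['pixels'][v,u].astype(int);m=(j[:,0]>-75)&(j[:,0]<62)&(abs(j[:,1])<24)&(g[:,1]>g[:,0]+25)&(g[:,1]>g[:,2]+15)&(zz<30)
    if m.sum()>20: print(n,'green x',np.percentile(j[m,0],[1,99]).round(1),m.sum())
    m=(j[:,0]>-60)&(j[:,0]<0)&(abs(j[:,1])<14)&(zz>24)&(zz<31)
    if m.sum()>5: print(n,'block x',np.percentile(j[m,0],[3,97]).round(1),m.sum())
E
python3 chk.py e1
```

```text
10.6 [ 0.49712481 -0.08613086 -0.01880969] [-1.37871907 -8.72725608  7.49964459] 0.05162448260615102 4.60860550403595 [-0.07273958  0.03026158]
side flap 0.272 223
side green x [-49.3  27.9] 397
side block x [-51.1 -33.8] 53
scene flap 0.273 327
scene green x [-48.8  26.2] 147
wrist green x [-50.7  27.6] 2323
wrist block x [-51.5 -42.6] 449
```

The flap is up at 0.27 rad with a gentle force. Next I push the board along the rails, which is tool -x.

>>> servo_tool --pt "55 -0.005 0 0 0 0 0" --pt "55 -0.005 0 0 0 0 0" --pt "55 -0.003 0 0 0 0 0" --pt "55 -0.003 0 0 0 0 0" --pt "55 -0.004 0 0 0 0 0" --pt "55 -0.004 0 0 0 0 0" --pt "55 -0.004 0 0 0 0 0" --pt "55 -0.004 0 0 0 0 0"

```text
time_s: 11.75
ee_pos: [0.5276, -0.085, -0.0199]
eef_rot: [-3.141, -0.002, -3.122]
force: [-5.8, -5.7, 1.1]
grip_width: 0.0513
grip_force: 3.5
```

```bash
python3 chk.py e2
```

```text
11.75 [ 0.5276474  -0.08500579 -0.0198738 ] [-5.80423318 -5.67719456  1.10962312] 0.05132074212810736 3.464793646708131 [-0.0421973   0.03051337]
side flap 0.283 184
side green x [-28.6  46.7] 309
side block x [-51.8 -13.1] 66
scene green x [-29.8  44.7] 121
scene block x [-50.2 -24.8] 38
wrist flap 0.278 930
wrist green x [-31.5  46.5] 2124
wrist block x [-51.4 -23.9] 527
```

>>> servo_tool --pt "55 -0.003 0 0 0 0 0" --pt "55 -0.003 0 0 0 0 0" --pt "55 -0.003 0 0 0 0 0" --pt "55 -0.002 0 0 0 0 0" --pt "55 -0.001 0 0 0 0 0" --pt "55 -0.001 0 0 0 0 0" --pt "55 -0.001 0 0 0 0 0" --pt "55 0 0 0 0 0 0"

```text
time_s: 12.9
ee_pos: [0.5398, -0.0848, -0.02]
eef_rot: [-3.141, -0.006, -3.123]
force: [-18.5, -6.3, 10.7]
grip_width: 0.0518
grip_force: 10.6
```

```bash
python3 chk.py e3
```

```text
12.9 [ 0.5397983  -0.08480731 -0.01998783] [-18.51370766  -6.34349299  10.7230037 ] 0.05178610754082018 10.569813726469874 [-0.03004569  0.03036429]
side flap 0.279 123
side green x [-15.8  59.5] 266
side block x [-39.3  -4. ] 63
scene green x [-17.8  57.9] 117
scene block x [-38.  -11.8] 42
wrist flap 0.278 2997
wrist green x [-20.4  51. ] 1487
wrist block x [-39.5 -11.6] 539
```

The force is up to 18 N and the board's rear edge is at about -20, so the board is home with the flap at 0.28 rad. I'll back off in x, ease the flap down, then check.

>>> servo_tool --pt "55 0.002 0 0 0 0 0" --pt "55 0.003 0 0 0 0 0" --pt "55 0.004 0 0 0 0 0" --pt "55 0.004 0 0 0 0 0" --pt "51 0 0 0 0 0 0" --pt "47 0 0 0 0 0 0" --pt "43 0 0 0 0 0 0" --pt "39 0 0 0 0 0 0"

```text
time_s: 14.05
ee_pos: [0.5293, -0.0843, -0.0198]
eef_rot: [3.142, -0.0, -3.122]
force: [-0.0, -3.4, -2.2]
grip_width: 0.037
grip_force: 1.8
```

>>> servo_tool --pt "35 0 0 0 0 0 0" --pt "31 0 0 0 0 0 0" --pt "27 0 0 0 0 0 0" --pt "25.5 0 0 0 0 0 0" --pt "25.5 0 0 0 0 0 0" --pt "25.5 0 0 -0.01 0 0 0" --pt "25.5 0 0 -0.02 0 0 0" --pt "25.5 0 0 -0.02 0 0 0"

```text
time_s: 15.05
ee_pos: [0.5295, -0.0844, 0.0316]
eef_rot: [-3.141, 0.0, -3.122]
force: [-0.0, -0.1, -0.8]
grip_width: 0.0242
grip_force: 0.0
```

>>> servo_tool --pt "25.5 0 0 -0.03 0 0 0" --pt "25.5 0 0 -0.04 0 0 0" --pt "25.5 0 0 -0.04 0 0 0" --pt "25.5 0.04 0 0 0 0 0" --pt "25.5 0.05 0 0 0 0 0" --pt "25.5 0.02 0 0 0 0 0" --pt "25.5 0 0 0 0 0 0" --pt "25.5 0 0 0 0 0 0"

```text
time_s: 16.05
ee_pos: [0.4202, -0.0865, 0.1408]
eef_rot: [-3.141, 0.001, -3.122]
force: [-0.0, 1.1, 0.6]
grip_width: 0.0239
grip_force: 0.0
```

```bash
python3 chk.py e4; python3 -c "
import cv2,numpy as np
s=cv2.imread('pics/e4scene.png');b=cv2.imread('pics/e4side.png')
cv2.imwrite('pics/c7.png',np.hstack([cv2.resize(s[190:310,290:420],(400,370)),cv2.resize(b[180:290,275:395],(400,370))]))"
```

```text
16.05 [ 0.42021693 -0.08653607  0.14083989] [-0.03772321  1.10922415  0.59377212] 0.023919862499846466 0.0 [-0.14962759  0.0320558 ]
side flap 0.04 298
side green x [-21.   34.7] 182
side block x [-20.7  -2.8] 51
scene flap 0.048 387
scene green x [-19.   27.1] 229
scene block x [-19.8 -10.2] 69
wrist green x [-20.2  20.3] 287
wrist block x [-20.8  -9.5] 94
```

View pics/c7.png

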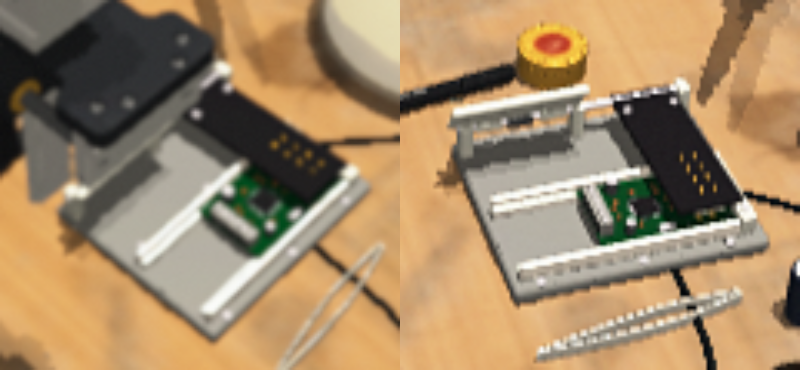

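The board is home with its rear edge at about -20 mm. The flap is down on it at about 0.045 rad, the gripper is clear, and the bystanders look undisturbed.

```bash
python3 -c "from station import ctrl;print(ctrl.hand_in())"
```

```text
the job is handed in; nothing more can be done
None
```

The job is handed in: the board is home against the end stop with the flap down on it (about 0.045 rad measured), the arm is clear, and about 16 s of the 40 s were used; no verdict was returned.

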